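# Hang the menu panel and hold the clip open over its edge

## Robot

A 6-joint arm with a two-finger parallel gripper is mounted at the origin on a cart in front of the work surface, level with it; the furniture and walls round the work are solid. World frame = base frame: x ahead of the robot, y to its left, z up, the work surface at z = 0. Lengths are in m, angles in rad, forces in N, time in s.
With the tool pointing down it reaches from about 0.35 to 0.975 m from the base axis. Payload 4.9 kg.
Tool frame: the origin (TCP) lies between the finger pads; the fingertips stand 14 mm ahead of it and the grasp point (between the pads) lies 5 mm behind it (manip.tcp_to_tips is the distance from the TCP to the fingertips, in m); z points along the fingers, y is the line along which they close (so a half turn about z gives the same grasp; the last joint's range is limited). The gripper opens to 85 mm and grips with 20 to 120 N. Pads are 22 mm wide; open, the fingers measure 114 mm over their backs; the gripper's body (76 mm by 85 mm) begins 54 mm behind the grasp point. The pads swing forward as they close: fully open they stand 13 mm farther back than shut.
Start: joints at [-0.119, 0.053, 1.613, -0, 1.476, -0.119], TCP at [0.625, 0, 0.245] pointing down, gripper open.
Joint ranges: [-3.01, 3.01], [-1.01, 2.22], [0.06, 2.58], [-1.02, 4.17], [0.09, 2.62], [-3.14, 3.14]. Speed limits (rad/s): [2.57, 2.57, 3.14, 3.14, 3.14, 3.14].

## Interface

Orientations are given as a unit quaternion [w, x, y, z].
In Python, from plant import manip gives the robot as it stands.
- The arm moves only by the tool servo_tool, never from a script. Its argument "moves" is a list that holds one entry, the list of rows, each a list of 7 numbers: the shift along the tool's x, y, z in mm, then the turn, a rotation vector about the tool's x, y, z in degrees, then the finger opening in mm, from 0 to 85.4. In form: [[[x, y, z, ax, ay, az, fingers], ...]]. A call has 1 to 12 rows; each row shifts and turns the commanded pose from where the row before left it, along the tool's axes as they then stand; what a row does not reach is not made up. A row lasts 1/8 s, in which the tool goes at most 62.5 mm and 10.7 degrees, less where a joint would pass 70% of its speed; a pose out of reach is approached as far as the arm can. A call with a gripper value outside its range is refused whole. The fingers move at their own pace and stop on an object; the grip force is fixed at half the most. Time passes only in rows, so rows that do not move let the fingers close. It gives the time, the measured TCP pose, the force, the opening and the grip force at its end, in the units of the state.
- manip.state(): the state, without advancing time (a new reading comes with each control period).
- manip.grab_frame(name): name is "scene" or "side" or "wrist"; returns a dict with "image" (400x640x3 uint8, blue, green, red), "mtx" (3x3 intrinsics, pixels), "eye" and "rotation" of the camera in the world. Camera axes: x right, y down, z forward; pixel columns grow to the right and rows downward; lengths in m; the calibration is good to about 2 mm. The wrist camera is an equidistant fisheye: a pixel r from the principal point sees the ray r / f radians off the axis. A picture is of the moment at which its call begins. There is no depth.
- manip.job_done(): hands the job in; it is judged then, once.
The state is a dict: "time": time; "joint_pos": joint angles; "joint_vel": joint speeds; "joint_efforts": joint torques, N m; "tool_pos": TCP position; "tool_rot": TCP orientation; "contact_force": force on the tool from outside, world axes, zero at the start; "ft_torque": the same for the moment, N m; "gripper_width": opening from 0.0 (shut) to 1.0 (fully open); "grasp_force": force on a finger pad.
Only numpy, scipy, OpenCV 4.12 (cv2) and the standard library are available. Lean on these libraries where they do the work, as an engineer would, in place of code of your own. Each camera call takes 0.05 s, during which the arm holds its last target. There are 200 camera calls.

## Task

Hook the menu panel onto the rail at least 8 cm to one side of the pointer, slide it along the rail until it is in line with the pointer, and let it hang there. Then pick up the spring clip by its arms, squeeze it fully open and hold it gaping around the panel's upright edge nearest the robot, one jaw each side, jaw ends 1 to 3 cm past the edge, without touching the panel. Finish while still holding the clip open there in the gripper, and leave the other things on the table where they are.

Things in the scene. Friction and masses are not known exactly. Their poses are not given: they have to be found in the camera images.
- panel: black menu panel, loose, about 0.2 kg: upright plate 110 (x) x 5 (y) x 80 mm (z) with a metal hook and a grip tab above it, standing on two cross feet (10 x 56 x 6 mm high, at x = +-38 mm). Origin: centre of its underside. The hook's stem (x -16 to -8, y +-10 mm) rises from the plate. Hung, the plate stands square across the rail with the origin 51 mm above the table
- panel_hook (a point): underside of the hook's top plate (40 mm wide in y), at (0, 0, 135) mm in the panel's frame: rests on the rail's top. A lip (inner face x = 8 mm) hangs from it at +x to z = 114 mm. The mouth, between lip end and plate top (z = 80), opens to +x, away from the robot: bring it in from the robot's side with the rail level with the mouth, then lower
- panel_tab (a point): point to grip the panel: centre of the grip tab above the hook, at (0, 0, 162) mm in the panel's frame; the tab is 42 mm along x, 12 mm thick (y) and spans z = 141 to 178 mm
- rail: fixed round steel rail of 12 mm diameter, its axis 180 mm above the table, running along its own y for 360 mm between two end posts; origin on the table under the middle of the rail, x pointing away from the robot. Keep the panel's hook within 130 mm of the middle
- rail_top (a point): top of the rail at its middle, 186 mm above the table; axes as rail
- pointer: fixed pointer: thin post with an arrowhead, on a small foot, behind the rail (post 95 mm, arrow tip 57 mm behind the rail's axis, top at 185 mm). Its origin lies on the table under the rail, at the place along the rail that it points to; axes as rail
- clip: black spring clip, loose, 60 g, lying on its side: two levers 28 mm high (z) on an upright pin. This body is the +y lever. Origin: on the pin, at the underside; x points to the jaws, which end 52 mm from the pin; the arms reach from 8 to 51 mm behind it. Closed, the jaws meet at y = 0 and the arms are 56 mm wide at the tail. Grip from above, closing along y, centred 31 mm behind the pin
- tip_a (a point): inner face of the jaw tip of the +y lever, 46 mm ahead of the pin, at half height (14 mm)
- tip_b (a point): inner face of the jaw tip of the -y lever, 46 mm ahead of the pin, at half height (14 mm)
- clip_lever (a joint): opening angle of the clip, 0 closed to 0.5 rad at the stop (each lever turns half). Squeezing the arms together opens the jaws against a spring: about 4 N to start, 12 N to reach the stop; grip with 20 to 25 N. Fully open, the arms' outer faces are parallel and 32 mm apart, the jaw ends 26 mm apart
- oven_timer: bystander: round wind-up kitchen timer, 69 mm across, 58 mm high; origin at the centre of its underside
- espresso_cup: bystander: small cup with a handle, 62 x 88 mm, 50 mm high; origin at the centre of its underside
- pastry_brush: bystander: pastry brush lying flat, 212 mm long, 45 mm wide, 13 mm high; origin at the centre of its underside
- cutter_big: bystander: round metal pastry cutter, 75 mm across, 32 mm high; origin at the centre of its underside
Things that resemble listed ones, but are neither listed nor needed, are in the scene too. What is shaped like the clip but green is not meant.

How it is judged:
By the outcome, as a careful person would: the job done as asked, in the order asked, and still so for the second after the job is handed in, while the arm keeps its last pose, push and grip.
It also fails if it takes over 59 s, if anything falls off the work surface, if the arm or the gripper's body presses on something with over 40 N, if the wrist force passes 120 N, or if a joint passes its speed limit or range.

## Working session

There is one attempt and no reset: what is moved stays moved. The work goes in short steps, Python scripts to look and compute and a tool call to move; the robot and the scene stay as the last step left them, time stands still between calls to the robot, and variables do not carry over. Pictures are saved under pics/ and viewed, at most 10 in all, crops included, and the job is handed in when it is done.

Besides the shell and the picture viewer there is one more tool, called after "Request:" in YAML: its name, and indented under it one key for each argument. servo_tool: Moves the arm, as the interface text tells. Its arguments: {"type":"object","properties":{"moves":{"type":"array"}},"required":["moves"]}

```bash
mkdir -p pics
cat > h.py <<'E'
import numpy as np, cv2
from plant import manip
def ray(f,u,v):
    K=f["mtx"]; d=np.array([(u-K[0,2])/K[0,0],(v-K[1,2])/K[1,1],1.]); 
    return np.array(f["eye"]),np.array(f["rotation"])@d
def onz(f,u,v,z):
    e,d=ray(f,u,v); return e+d*(z-e[2])/d[2]
def proj(f,p):
    c=np.array(f["rotation"]).T@(np.array(p)-f["eye"]); q=f["mtx"]@c; return q[:2]/q[2]
E
python3 - <<'E'
from h import *
import pickle
F={}
for n in("scene","side"):
    F[n]=manip.grab_frame(n); cv2.imwrite(f"pics/{n}0.png",F[n]["image"]); print(n,F[n]["eye"],F[n]["mtx"].tolist() if hasattr(F[n]["mtx"],'tolist') else F[n]["mtx"], np.round(F[n]["rotation"],3).tolist())
pickle.dump(F,open("f0.pkl","wb")); print(manip.state())
E
```

```text
scene [ 0.04521419 -1.02818259  0.58144798] [[436.45938846228023, 0.0, 322.4686349397093], [0.0, 436.45938846228023, 195.8301344869315], [0.0, 0.0, 1.0]] [-0.507, 0.804, -0.268, 0.158]
side [ 0.54269719 -1.09980562  0.79377022] [[498.31839592597635, 0.0, 331.02029368207235], [0.0, 498.31839592597635, 202.85229805559177], [0.0, 0.0, 1.0]] [-0.436, 0.899, -0.028, 0.009]
{'time': 0.1, 'joint_pos': array([-1.19011258e-01,  5.32758647e-02,  1.61415582e+00,  1.48853054e-05,
        1.47598451e+00, -1.19005428e-01]), 'joint_vel': array([ 0.00100687, -0.00059436, -0.00391826, -0.00048821, -0.00108085,
       -0.00165444]), 'joint_efforts': array([ 6.14647306e-04, -3.94903493e+01, -3.71363103e+01, -4.52310599e-05,
        3.99340541e-03, -4.17574097e-05]), 'tool_pos': array([6.24467196e-01, 6.10532663e-05, 2.44195730e-01]), 'tool_rot': array([-7.21287016e-04,  7.07109051e-01,  7.07103923e-01, -5.57791341e-04]), 'contact_force': array([-0.27168648,  0.28406559, -0.05578401]), 'ft_torque': array([ 0.0294762 , -0.02252495, -0.01460402]), 'grasp_force': 0.0, 'gripper_width': 0.9987970456163664}
```

View pics/scene0.png

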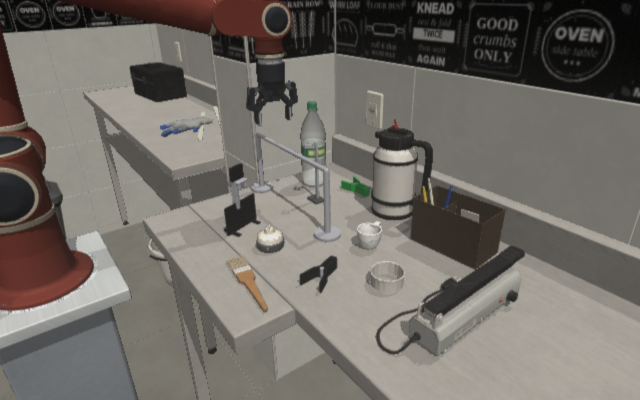

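View pics/side0.png

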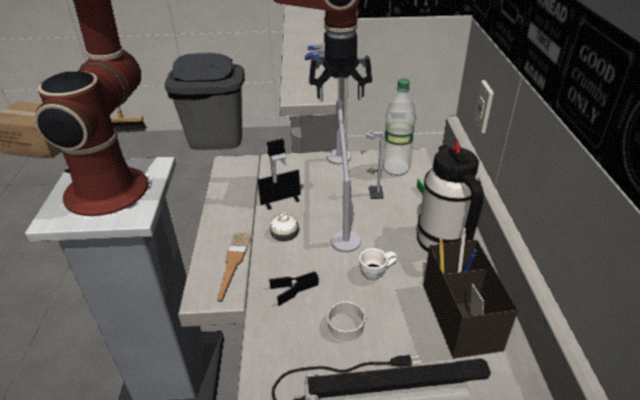

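Scene picture: the panel is at (240,210), the black clip at (320,270), the rail posts at (262,187) and (327,233), and the pointer at (317,175). Side picture: panel (280,185), clip (293,287), post bases (340,157) and (346,241), pointer foot (376,192). 
Possible mix-ups: the green clip at scene (355,187) is excluded by colour. The black levers at scene (320,270) match the clip. The black plate at scene (240,210) with its tab at (237,172) is the only panel. I'll check both in a close crop.

```bash
cat > h.py <<'E'
import numpy as np, cv2
from scipy.spatial.transform import Rotation as Ro
from plant import manip
def R(f):
    q=np.array(f["rotation"])
    return q if q.shape==(3,3) else Ro.from_quat(q[[1,2,3,0]]).as_matrix()
def ray(f,u,v):
    K=f["mtx"]; d=np.array([(u-K[0,2])/K[0,0],(v-K[1,2])/K[1,1],1.]); 
    return np.array(f["eye"]),R(f)@d
def onz(f,u,v,z):
    e,d=ray(f,u,v); return e+d*(z-e[2])/d[2]
def proj(f,p):
    c=R(f).T@(np.array(p)-f["eye"]); q=f["mtx"]@c; return q[:2]/q[2]
def tri(f,a,g,b):
    e,d=ray(f,*a); e2,d2=ray(g,*b); d=d/np.linalg.norm(d); d2=d2/np.linalg.norm(d2)
    s=np.linalg.lstsq(np.c_[d,-d2],e2-e,rcond=None)[0]; p,q=e+s[0]*d,e2+s[1]*d2
    return (p+q)/2,np.linalg.norm(p-q)
E
python3 - <<'E'
from h import *
import pickle
F=pickle.load(open("f0.pkl","rb"))
st=manip.state(); print([proj(F[n],st["tool_pos"]) for n in F])
S,D=F["scene"],F["side"]
print(onz(S,327,235,0),onz(D,346,241,0),onz(S,262,187,0),onz(D,340,158,0),onz(S,317,199,0),onz(D,376,192,0))
def crop(f,x,y,w,h,k): 
    return cv2.resize(f["image"][y:y+h,x:x+w],(w*k,h*k),interpolation=cv2.INTER_CUBIC)
a=crop(S,200,150,80,100,4)[:, :]; b=crop(D,240,125,80,100,4)
c=crop(S,290,245,80,50,4); d=crop(D,255,262,80,50,4)
im=np.vstack([np.hstack([a,b]),np.hstack([c,d])]); cv2.imwrite("pics/c1.png",im); print(im.shape)
E
```

```text
[array([273.38210289, 121.46968597]), array([339.61850821,  99.1338099 ])]
[ 0.61925795 -0.24789032  0.        ] [ 6.22574512e-01 -2.40646289e-01  1.11022302e-16] [0.63348812 0.11931403 0.        ] [0.63458899 0.11435023 0.        ] [ 0.72129569 -0.06126161  0.        ] [ 0.7174705  -0.05592365  0.        ]
(600, 640, 3)
```

View pics/c1.png

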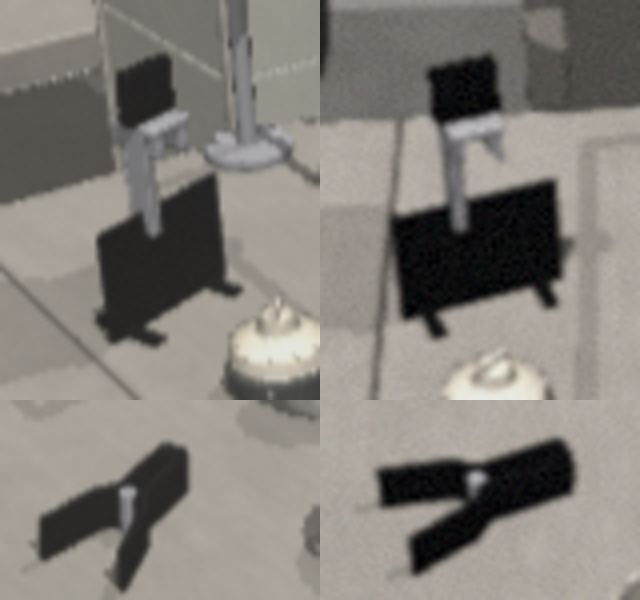

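The crops show the panel (tab top at crop (117,71)-(170,55) in scene) and the black clip (pin at crop (127,490), jaws to the upper right). Both choices are confirmed. Next I'll compute their poses and crop the rail and pointer.

Run:
```python
from h import *
import pickle
F=pickle.load(open("f0.pkl","rb")); S,D=F["scene"],F["side"]
cs=lambda x,y:(200+x/4-.4,150+y/4-.4); cd=lambda x,y:(240+(x-320)/4-.4,125+y/4-.4)
P=lambda *a:np.round(a[0],4)
for nm,a,b in[("plTL",(98,235),(395,218)),("plTR",(217,174),(556,180)),("tabTL",(117,71),(428,70)),("tabTR",(170,55),(495,55)),("plBL",(108,341),(403,318)),("plBR",(225,284),(561,278))]:
    z={"pl":.08,"ta":.178}[nm[:2]]; z=0.006 if 'B' in nm else z
    t,e=tri(S,cs(*a),D,cd(*b)); print(nm,P(onz(S,*cs(*a),z)),P(onz(D,*cd(*b),z)),P(t),round(e,4))
ks=lambda x,y:(290+x/4-.4,245+(y-400)/4-.4); kd=lambda x,y:(255+(x-320)/4-.4,262+(y-400)/4-.4)
for nm,a,b,z in[("pin",(127,490),(475,477),.03),("tailU",(39,516),(379,470),.028),("tailL",(108,573) ,(412,540),.028),("jawU",(171,442),(560,440),.028),("jawL",(187,452),(572,455),.028)]:
    t,e=tri(S,ks(*a),D,kd(*b)); print(nm,P(onz(S,*ks(*a),z)),P(onz(D,*kd(*b),z)),P(t),round(e,4))
def crop(f,x,y,w,h,k): 
    return cv2.resize(f["image"][y:y+h,x:x+w],(w*k,h*k),interpolation=cv2.INTER_CUBIC)
im=np.hstack([crop(S,245,115,100,130,4),crop(D,310,90,90,130,4)]); cv2.imwrite("pics/c2.png",im)
```

```text
plTL [ 0.4142 -0.0924  0.08  ] [ 0.4174 -0.0883  0.08  ] [ 0.417  -0.0845  0.0765] 0.0013
plTR [ 0.5159 -0.0595  0.08  ] [ 0.5169 -0.0539  0.08  ] [ 0.5173 -0.0552  0.0793] 0.0028
tabTL [ 0.4462 -0.0774  0.178 ] [ 0.4458 -0.0771  0.178 ] [ 0.4459 -0.078   0.1784] 0.0003
tabTR [ 0.4844 -0.0737  0.178 ] [ 0.4851 -0.0627  0.178 ] [ 0.486  -0.0675  0.178 ] 0.0051
plBL [ 0.4101 -0.0961  0.006 ] [ 0.4156 -0.0942  0.006 ] [ 0.4144 -0.0854 -0.0008] 0.0002
plBR [ 0.5061 -0.0758  0.006 ] [ 0.5166 -0.059   0.006 ] [ 0.5171 -0.0491 -0.006 ] 0.0074
pin [ 0.4993 -0.3884  0.03  ] [ 0.5009 -0.3867  0.03  ] [ 0.5009 -0.3856  0.0282] 0.001
tailU [ 0.4498 -0.3766  0.028 ] [ 0.4509 -0.3765  0.028 ] [ 0.4507 -0.3752  0.0267] 0.0002
tailL [ 0.4507 -0.4385  0.028 ] [ 0.4693 -0.4254  0.028 ] [ 0.4679 -0.4103  0.006 ] 0.0066
jawU [ 0.5483 -0.3637  0.028 ] [ 0.5457 -0.3614  0.028 ] [ 0.5459 -0.3658  0.0312] 0.0021
jawL [ 0.5492 -0.3772  0.028 ] [ 0.5516 -0.3726  0.028 ] [ 0.5519 -0.3725  0.0258] 0.0028
```

View pics/c2.png

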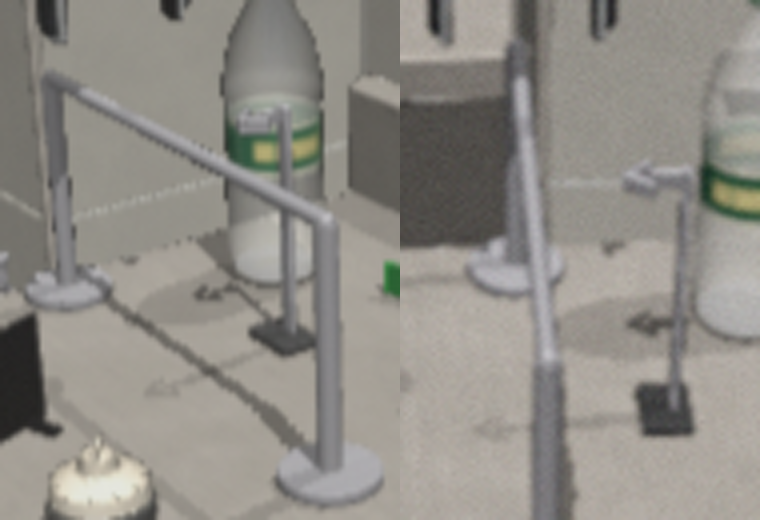

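Run:
```python
from h import *
import pickle
F=pickle.load(open("f0.pkl","rb")); S,D=F["scene"],F["side"]
cs=lambda x,y:(245+x/4-.4,115+y/4-.4); cd=lambda x,y:(310+(x-400)/4-.4,90+y/4-.4)
P=lambda *a:np.round(a[0],4)
for nm,a,b,z in[("near",(326,220),(547,360),.184),("far",(56,80),(516,48),.184),("nearbase",(330,474),None,.004),("farbase",(67,288),(515,266),.004),("tip",(238,118),(625,178),.177),("posttop",(285,110),(686,173),.185),("foot",(284,336),(665,410),.006),("postfoot",(289,330),(674,407),.006)]:
    r=[nm,P(onz(S,*cs(*a),z))]
    if b: t,e=tri(S,cs(*a),D,cd(*b)); r+=[P(onz(D,*cd(*b),z)),P(t),round(e,4)]
    print(*r)
```

```text
near [ 0.6167 -0.2519  0.184 ] [ 0.6205 -0.2506  0.184 ] [ 0.6209 -0.2463  0.1811] 0.0002
far [0.6231 0.0918 0.184 ] [0.6297 0.1064 0.184 ] [0.6306 0.1086 0.1804] 0.0047
nearbase [ 0.6212 -0.2458  0.004 ]
farbase [0.6293 0.1154 0.004 ] [0.6301 0.1186 0.004 ] [0.6303 0.1181 0.0035] 0.0015
tip [ 0.691  -0.0482  0.177 ] [ 0.6843 -0.0556  0.177 ] [ 0.6832 -0.061   0.1813] 0.002
posttop [ 0.7133 -0.0744  0.185 ] [ 0.7195 -0.066   0.185 ] [ 0.7206 -0.0628  0.1816] 0.0027
foot [ 0.7126 -0.0664  0.006 ] [ 0.7157 -0.0642  0.006 ] [ 0.7164 -0.0607  0.0029] 0.0006
postfoot [ 0.7215 -0.0605  0.006 ] [ 0.722  -0.0614  0.006 ] [ 0.7222 -0.0598  0.0052] 0.0007
```

Request:
servo_tool:
  moves:
    - [[-17,-40,0,0,0,0,60],[-17,-40,0,0,0,0,60],[-17,-40,0,0,0,0,60],[-17,-40,0,0,0,0,60],[0,0,0,0,0,9,60],[0,0,0,0,0,9,60],[0,0,0,0,0,9,60],[0,0,0,0,0,9,60],[0,0,0,0,0,9,60],[0,0,0,0,0,9,60],[0,0,0,0,0,9,60],[0,0,0,0,0,9,60]]

```text
time: 1.6
tool_pos: [0.4646, -0.0679, 0.2447]
tool_rot: [-0.0, 0.988, 0.154, -0.0]
contact_force: [-0.1, 0.9, 0.1]
gripper_width: 0.705
grasp_force: 0.0
```

Run:
```python
from h import *
f=manip.grab_frame("wrist"); g=manip.grab_frame("side")
import pickle; pickle.dump((f,g),open("f1.pkl","wb"))
print(f["eye"],f["mtx"],manip.tcp_to_tips)
st=manip.state(); T=Ro.from_quat(st["tool_rot"][[1,2,3,0]]).as_matrix(); print(st["tool_pos"],np.degrees(np.arctan2(T[1,1],T[0,1])),T[:,2],st["gripper_width"])
im=np.hstack([f["image"][::1,80:560],cv2.resize(g["image"][80:220,230:410],None,fx=1.75,fy=1.75)[:400] if 0 else cv2.resize(g["image"][70:270,230:390],(320,400))]); cv2.imwrite("pics/w1.png",im)
```

```text
[ 0.53674956 -0.04575578  0.37339725] [[309.70691629   0.         315.51738587]
 [  0.         309.70691629 204.39433621]
 [  0.           0.           1.        ]] 0.014
[ 0.46468533 -0.06789299  0.24475595] -71.98492594899274 [-9.14007995e-04  2.78118811e-04 -9.99999544e-01] 0.7053826987367158
```

View pics/w1.png

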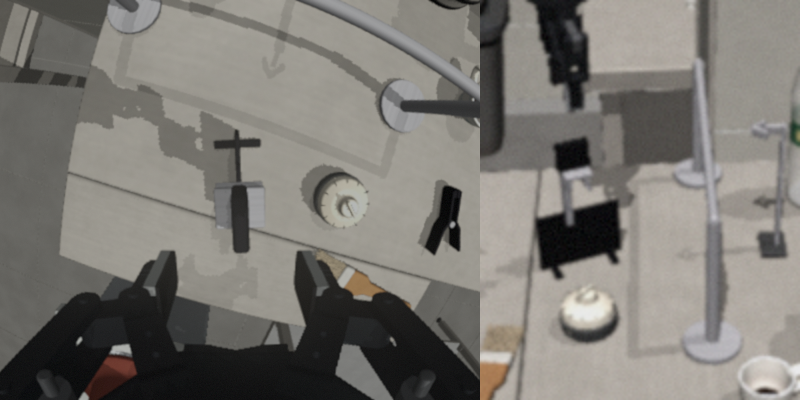

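The wrist view shows the tab top from (315,186) to (321,250) in full-image pixels, between the fingers, with the clip at about (530,220). I'll turn these into positions through the fisheye model.

```bash
cat >> h.py <<'E'
def wz(f,u,v,z):
    K=f["mtx"]; x=(u-K[0,2])/K[0,0]; y=(v-K[1,2])/K[1,1]; r=np.hypot(x,y)+1e-12
    d=R(f)@np.array([x/r*np.sin(r),y/r*np.sin(r),np.cos(r)]); e=np.array(f["eye"]); return e+d*(z-e[2])/d[2]
E
python3 - <<'E'
from h import *
import pickle
f,g=pickle.load(open("f1.pkl","rb"))
for n,u,v,z in [("tab+x",315.5,186,.178),("tab-x",320.5,251,.178),("foot far mid",317,143,.006),("pin",532,225,.03),("tailU",513,250,.028),("tailL",536,247,.028),("jaw1",526,185,.028),("jaw2",541,190,.028),("postbase near",483,105,.004),("far",213,10,.004)]: print(n,np.round(wz(f,u,v,z),4))
E
```

```text
tab+x [ 0.4909 -0.0603  0.178 ]
tab-x [ 0.4476 -0.0777  0.178 ]
foot far mid [ 0.5012 -0.0587  0.006 ]
pin [ 0.5001 -0.383   0.03  ]
tailU [ 0.4557 -0.3711  0.028 ]
tailL [ 0.4715 -0.4145  0.028 ]
jaw1 [ 0.5478 -0.3421  0.028 ]
jaw2 [ 0.5511 -0.3736  0.028 ]
postbase near [ 0.6218 -0.246   0.004 ]
far [0.6266 0.1148 0.004 ]
```

Request:
servo_tool:
  moves:
    - [[1,2,20,0,0,0,50],[0,0,20,0,0,0,50],[0,0,20,0,0,0,50],[0,0,15,0,0,0,45],[0,0,8,0,0,0,45],[0,0,0,0,0,0,25],[0,0,0,0,0,0,8],[0,0,0,0,0,0,5],[0,0,0,0,0,0,5],[0,0,0,0,0,0,5],[0,0,0,0,0,0,5]]

```text
time: 3.08
tool_pos: [0.467, -0.0697, 0.163]
tool_rot: [0.0, 0.988, 0.156, 0.001]
contact_force: [-0.1, -0.7, 2.0]
gripper_width: 0.135
grasp_force: 60.5
```

Request:
servo_tool:
  moves:
    - [[0,0,-10,0,0,0,5],[0,0,-20,0,0,0,5],[0,0,-20,0,0,0,5],[0,0,-20,0,0,0,5],[0,0,-13,0,0,6.4,5],[0,0,0,0,0,6.5,5],[0,0,0,0,0,6.5,5],[12,-25,0,0,0,0,5],[12,-27,0,0,0,0,5],[13,-27,0,0,0,0,5],[13,-26,0,0,0,0,5],[0,0,0,0,0,0,5]]

```text
time: 4.58
tool_pos: [0.5196, 0.0354, 0.246]
tool_rot: [-0.0, 1.0, -0.011, 0.0]
contact_force: [0.3, -0.5, -1.8]
gripper_width: 0.13
grasp_force: 59.9
```

Run:
```python
from h import *
f=manip.grab_frame("wrist"); g=manip.grab_frame("side"); s=manip.grab_frame("scene")
import pickle; pickle.dump((f,g,s),open("f2.pkl","wb"))
st=manip.state(); T=Ro.from_quat(st["tool_rot"][[1,2,3,0]]).as_matrix(); print(st["tool_pos"],np.degrees(np.arctan2(T[1,1],T[0,1])),T[:,2],st["gripper_width"])
c=lambda i,x,y,w,h,k:cv2.resize(i["image"][y:y+h,x:x+w],(w*k,h*k),interpolation=cv2.INTER_CUBIC)
im=np.vstack([np.hstack([f["image"][0:300,80:480],c(g,260,60,100,75,4)]),np.hstack([c(s,210,90,100,75,4),c(g,300,100,100,75,4)])]); cv2.imwrite("pics/w2.png",im)
```

```text
[0.51894271 0.0337351  0.24561022] -91.41466245361565 [-8.23338580e-05 -3.73485023e-04 -9.99999927e-01] 0.13469707744150047
```

View pics/w2.png

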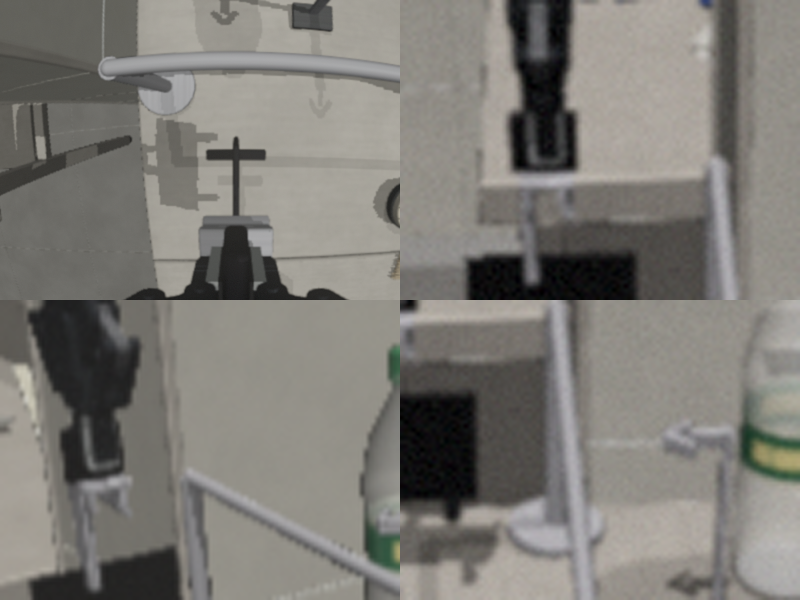

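The panel is held level and square to the rail. In the wrist view the rail passes (316,62), the far foot bar centre is (316,155), and the pointer foot is (393,16).

Run:
```python
from h import *
import pickle
f,g,s=pickle.load(open("f2.pkl","rb"))
for n,u,v,z in [("rail at col",316,62,.183),("rail end",187,68.5,.183),("rail right",460,68.5,.183),("foot bar L",287,155,.089),("foot bar R",345.5,155,.089),("hookedgeL",286,218,.224),("hookedgeR",350,218,.224),("ptr foot",393,17,.006)]: print(n,np.round(wz(f,u,v,z),4))
# side view: stem and lip at z ; crop (x/4+260,y/4+60)
q=lambda x,y:(260+(x-400)/4-.4,60+y/4-.4)
for n,x,y in [("stemL",522,190),("stemR",538,190),("lip",569,215),("platR",634,258),("platL",468,258)]:
    e,d=ray(g,*q(x,y)); t=(0.0345-e[1])/d[1]; print(n,np.round(e+d*t,4))
```

```text
rail at col [0.626 0.032 0.183]
rail end [0.6288 0.1146 0.183 ]
rail right [ 0.6264 -0.0618  0.183 ]
foot bar L [0.5554 0.0604 0.089 ]
foot bar R [0.5543 0.006  0.089 ]
hookedgeL [0.5415 0.0495 0.224 ]
hookedgeR [0.5407 0.0163 0.224 ]
ptr foot [ 0.7141 -0.0625  0.006 ]
stemL [0.5026 0.0345 0.2098]
stemR [0.5126 0.0345 0.2094]
lip [0.5312 0.0345 0.1912]
platR [0.5716 0.0345 0.1587]
platL [0.4653 0.0345 0.1631]
```

Request:
servo_tool:
  moves:
    - [[20,0,0,0,0,0,5],[25,0,0,0,0,0,5],[25,0,0,0,0,0,5],[20,0,0,0,0,0,5],[12,0,0,0,0,0,5],[4,0,0,0,0,0,5],[0,0,0,0,0,0,5],[0,0,0,0,0,0,5]]

```text
time: 5.72
tool_pos: [0.6246, 0.0316, 0.2454]
tool_rot: [0.0, 1.0, -0.012, -0.0]
contact_force: [0.2, -1.0, -1.9]
gripper_width: 0.129
grasp_force: 59.9
```

Request:
servo_tool:
  moves:
    - [[1,0,0,0,0,0,5],[1,0,0,0,0,0,5],[0,0,0,0,0,0,5],[0,0,0,0,0,0,5]]

```text
time: 6.22
tool_pos: [0.627, 0.0315, 0.2453]
tool_rot: [0.0, 1.0, -0.012, -0.0]
contact_force: [-0.6, -0.7, -0.9]
gripper_width: 0.129
grasp_force: 59.8
```

Request:
servo_tool:
  moves:
    - [[1.5,0,0,0,0,0,5],[0,0,0,0,0,0,5],[0,0,0,0,0,0,5]]

```text
time: 6.6
tool_pos: [0.6286, 0.0315, 0.2453]
tool_rot: [-0.0, 1.0, -0.012, -0.0]
contact_force: [0.1, -0.1, -2.3]
gripper_width: 0.13
grasp_force: 59.9
```

Request:
servo_tool:
  moves:
    - [[1.5,0,0,0,0,0,5],[0,0,0,0,0,0,5],[0,0,0,0,0,0,5]]

```text
time: 6.98
tool_pos: [0.6301, 0.0314, 0.2453]
tool_rot: [-0.0, 1.0, -0.012, -0.0]
contact_force: [0.5, 0.2, -0.8]
gripper_width: 0.13
grasp_force: 59.8
```

Request:
servo_tool:
  moves:
    - [[1,0,0,0,0,0,5],[0,0,0,0,0,0,5],[0,0,0,0,0,0,5]]

```text
time: 7.35
tool_pos: [0.6311, 0.0314, 0.2453]
tool_rot: [-0.0, 1.0, -0.012, -0.0]
contact_force: [0.1, -0.1, -0.5]
gripper_width: 0.132
grasp_force: 59.8
```

Request:
servo_tool:
  moves:
    - [[1,0,0,0,0,0,5],[0,0,0,0,0,0,5],[0,0,0,0,0,0,5]]

```text
time: 7.72
tool_pos: [0.6321, 0.0314, 0.2453]
tool_rot: [-0.0, 1.0, -0.012, 0.0]
contact_force: [0.5, -0.0, -1.0]
gripper_width: 0.128
grasp_force: 59.8
```

Request:
servo_tool:
  moves:
    - [[1,0,0,0,0,0,5],[0,0,0,0,0,0,5],[0,0,0,0,0,0,5]]

```text
time: 8.1
tool_pos: [0.6326, 0.0314, 0.2452]
tool_rot: [0.0, 1.0, -0.012, -0.001]
contact_force: [-3.8, 0.8, 0.5]
gripper_width: 0.128
grasp_force: 60.0
```

Run:
```python
from h import *
g=manip.grab_frame("side"); s=manip.grab_frame("scene"); f=manip.grab_frame("wrist")
import pickle; pickle.dump((f,g,s),open("f3.pkl","wb")); print(manip.state()["tool_pos"],manip.state()["contact_force"])
c=lambda i,x,y,w,h,k:cv2.resize(i["image"][y:y+h,x:x+w],(w*k,h*k),interpolation=cv2.INTER_CUBIC)
cv2.imwrite("pics/w3.png",np.hstack([c(g,310,85,50,60,8),c(s,235,110,50,60,8)]))
```

```text
[0.63264004 0.03137821 0.24521767] [-4.53911534  0.06901961  0.87487885]
```

View pics/w3.png

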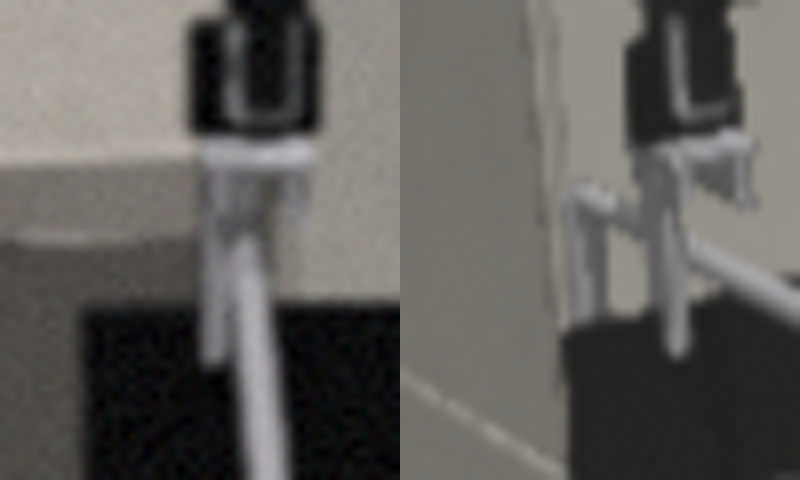

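The rail sits in the mouth and the stem is touching it (-4 N). I'll back off 2.5 mm and lower.

Request:
servo_tool:
  moves:
    - [[-2.5,0,0,0,0,0,5],[0,0,0,0,0,0,5],[0,0,5,0,0,0,5],[0,0,5,0,0,0,5],[0,0,5,0,0,0,5],[0,0,5,0,0,0,5],[0,0,4,0,0,0,5],[0,0,4,0,0,0,5],[0,0,0,0,0,0,5]]

```text
time: 9.38
tool_pos: [0.6304, 0.0315, 0.2168]
tool_rot: [-0.0, 1.0, -0.012, -0.0]
contact_force: [-0.7, -0.7, -1.9]
gripper_width: 0.13
grasp_force: 59.9
```

Request:
servo_tool:
  moves:
    - [[0,0,1,0,0,0,5],[0,0,1,0,0,0,5],[0,0,0,0,0,0,5],[0,0,0,0,0,0,5]]

```text
time: 9.88
tool_pos: [0.6306, 0.0314, 0.2154]
tool_rot: [0.0, 1.0, -0.012, 0.0]
contact_force: [1.6, 0.1, -1.4]
gripper_width: 0.133
grasp_force: 60.0
```

Request:
servo_tool:
  moves:
    - [[0,0,1,0,0,0,5],[0,0,0,0,0,0,5],[0,0,0,0,0,0,5]]

```text
time: 10.25
tool_pos: [0.6306, 0.0314, 0.2142]
tool_rot: [-0.0, 1.0, -0.012, -0.0]
contact_force: [-0.1, 0.7, -1.4]
gripper_width: 0.13
grasp_force: 59.9
```

Request:
servo_tool:
  moves:
    - [[0,0,1,0,0,0,5],[0,0,0,0,0,0,5],[0,0,0,0,0,0,5]]

```text
time: 10.62
tool_pos: [0.6307, 0.0314, 0.214]
tool_rot: [0.0, 1.0, -0.012, 0.0]
contact_force: [-1.6, -0.2, 3.0]
gripper_width: 0.128
grasp_force: 60.5
```

Request:
servo_tool:
  moves:
    - [[0,4,-0.5,0,0,0,5],[0,8,0,0,0,0,5],[0,10,0,0,0,0,5],[0,12,0,0,0,0,5],[0,12,0,0,0,0,5],[0,12,0,0,0,0,5],[0,12,0,0,0,0,5],[0,8,0,0,0,0,5],[0,5,0,0,0,0,5],[0,2,0,0,0,0,5],[0,0,0,0,0,0,5]]

```text
time: 12.0
tool_pos: [0.6286, -0.0538, 0.214]
tool_rot: [0.0, 1.0, -0.012, 0.0]
contact_force: [0.1, 0.9, 3.2]
gripper_width: 0.134
grasp_force: 60.5
```

Run:
```python
from h import *
g=manip.grab_frame("side"); s=manip.grab_frame("scene"); f=manip.grab_frame("wrist")
import pickle; pickle.dump((f,g,s),open("f4.pkl","wb")); print(manip.state()["tool_pos"],manip.state()["contact_force"],f["eye"])
c=lambda i,x,y,w,h,k:cv2.resize(i["image"][y:y+h,x:x+w],(w*k,h*k),interpolation=cv2.INTER_CUBIC)
cv2.imwrite("pics/w4.png",np.hstack([c(f,250,90,130,170,3),c(g,305,85,80,102,5)[:510]]))
```

```text
[ 0.62856647 -0.05374801  0.21395399] [-0.01946814  1.45602104  3.53306146] [ 0.70406076 -0.05623224  0.34271351]
```

View pics/w4.png

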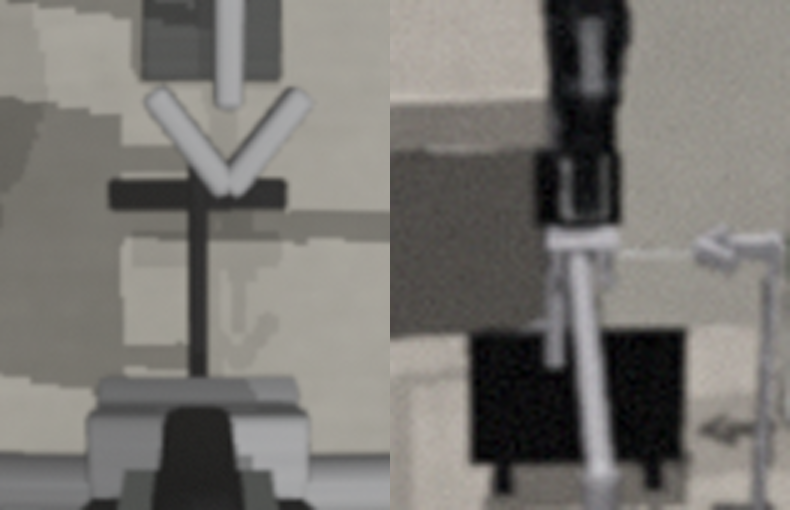

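The hook is on the rail. In the wrist view the arrow tip is at (326.3,153.5) and the plate at (315.9,...), so the panel still has to slide toward the pointer.

Run:
```python
from h import *
import pickle
f,g,s=pickle.load(open("f4.pkl","rb"))
k=lambda x,y:(250+x/3-.33,90+y/3-.33)
for n,x,y,z in [("tip",229,192,.181),("shaft",229,100,.181),("headL",157,95,.181),("headR",299,95,.181),("plate top far",197,200,.131),("plate near",197,365,.131),("footL",109,195,.057),("footR",287,195,.057),("hookL",88,415,.192),("hookR",309,415,.192),("tab",197,410,.229)]: print(n,np.round(wz(f,*k(x,y),z),4))
```

```text
tip [ 0.6818 -0.0613  0.181 ]
shaft [ 0.698  -0.0616  0.181 ]
headL [ 0.6991 -0.0493  0.181 ]
headR [ 0.6987 -0.0738  0.181 ]
plate top far [ 0.6732 -0.0555  0.131 ]
plate near [ 0.6334 -0.0546  0.131 ]
footL [ 0.6649 -0.0281  0.057 ]
footR [ 0.6635 -0.0832  0.057 ]
hookL [ 0.645  -0.0357  0.192 ]
hookR [ 0.644  -0.0744  0.192 ]
tab [ 0.6599 -0.0552  0.229 ]
```

Request:
servo_tool:
  moves:
    - [[0,3,0,0,0,0,5],[0,2.8,0,0,0,0,5],[0,0,-0.5,0,0,0,5],[0,0,0,0,0,0,5],[0,0,0,0,0,0,5]]

```text
time: 12.78
tool_pos: [0.6283, -0.0597, 0.214]
tool_rot: [0.0, 1.0, -0.012, -0.0]
contact_force: [1.3, 0.2, 2.7]
gripper_width: 0.129
grasp_force: 60.3
```

Run:
```python
from h import *
f=manip.grab_frame("wrist"); im=f["image"]
import pickle; pickle.dump(f,open("f5.pkl","wb"))
# arrow tip: bright pixels row-wise; print runs
g=cv2.cvtColor(im,cv2.COLOR_BGR2GRAY)
for v in (120,135,145,152,170,190,205): print(v,g[v,295:340].tolist())
```

```text
120 [120, 132, 151, 159, 161, 161, 161, 161, 161, 162, 162, 162, 162, 154, 138, 130, 141, 156, 163, 165, 165, 167, 162, 151, 145, 147, 148, 149, 150, 156, 159, 160, 159, 159, 158, 158, 153, 137, 109, 102, 122, 139, 149, 150, 146]
135 [135, 140, 152, 160, 163, 165, 166, 166, 164, 160, 148, 130, 121, 135, 151, 160, 162, 160, 151, 138, 134, 135, 139, 143, 142, 129, 106, 100, 120, 138, 152, 161, 164, 164, 166, 165, 164, 159, 151, 147, 150, 155, 158, 158, 158]
145 [119, 118, 119, 118, 117, 115, 113, 114, 125, 141, 154, 160, 163, 164, 165, 167, 164, 158, 143, 122, 119, 135, 149, 158, 162, 163, 165, 165, 164, 159, 150, 143, 146, 154, 157, 158, 157, 157, 157, 157, 157, 157, 156, 158, 157]
152 [43, 44, 44, 42, 43, 43, 43, 43, 44, 43, 43, 50, 76, 108, 132, 149, 158, 159, 154, 147, 149, 156, 162, 161, 151, 130, 96, 65, 49, 47, 47, 46, 47, 47, 49, 50, 49, 49, 50, 49, 49, 50, 50, 50, 50]
170 [143, 143, 143, 143, 144, 144, 145, 144, 139, 130, 127, 129, 128, 128, 128, 128, 123, 94, 56, 44, 46, 47, 49, 63, 98, 124, 129, 128, 128, 127, 128, 127, 128, 127, 128, 128, 127, 127, 128, 127, 127, 128, 128, 129, 129]
190 [157, 157, 157, 158, 157, 158, 157, 159, 158, 160, 160, 160, 160, 160, 160, 161, 155, 119, 66, 44, 48, 48, 50, 70, 112, 142, 147, 146, 145, 145, 144, 146, 153, 158, 158, 159, 159, 159, 160, 158, 160, 160, 160, 160, 160]
205 [124, 124, 125, 125, 124, 125, 126, 125, 126, 126, 124, 119, 116, 117, 116, 116, 113, 90, 59, 47, 49, 48, 50, 68, 111, 142, 147, 147, 146, 147, 148, 147, 146, 146, 145, 146, 150, 155, 157, 159, 159, 159, 159, 159, 160]
```

The arrow tip and plate line up to about 0.6 mm. Releasing.

Request:
servo_tool:
  moves:
    - [[0,0,-0.4,0,0,0,5],[0,0,0,0,0,0,12],[0,0,0,0,0,0,25],[0,0,0,0,0,0,40],[0,0,0,0,0,0,40],[0,0,-10,0,0,0,40],[0,0,-20,0,0,0,40],[0,0,-25,0,0,0,40],[0,0,-15,0,0,0,60],[0,0,0,0,0,0,60],[0,0,0,0,0,0,60]]

```text
time: 14.2
tool_pos: [0.628, -0.0593, 0.2839]
tool_rot: [-0.0, 1.0, -0.012, -0.001]
contact_force: [0.6, 0.9, -0.6]
gripper_width: 0.699
grasp_force: 0.0
```

Run:
```python
from h import *
f=manip.grab_frame("wrist"); g=manip.grab_frame("side"); s=manip.grab_frame("scene")
import pickle; pickle.dump((f,g,s),open("f6.pkl","wb")); print(f["eye"])
c=lambda i,x,y,w,h,k:cv2.resize(i["image"][y:y+h,x:x+w],(w*k,h*k),interpolation=cv2.INTER_CUBIC)
cv2.imwrite("pics/w5.png",np.vstack([np.hstack([c(f,250,100,130,100,3),c(g,305,85,100,75,4)[:300,:400]]),np.hstack([c(f,420,120,130,100,3),c(g,255,255,100,75,4)])]))
```

```text
[ 0.70369298 -0.0619322   0.41257672]
```

View pics/w5.png

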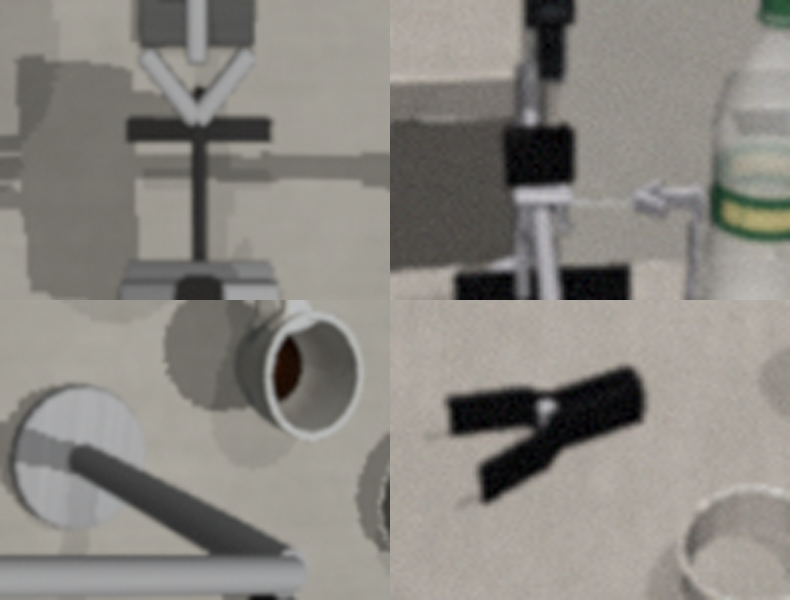

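The panel hangs straight, in line with the arrow tip (wrist crop (198,122)). Next is the clip.

Request:
servo_tool:
  moves:
    - [[-18,40,0,0,0,0,75],[-18,43,0,0,0,0,75],[-18,43,0,0,0,0,75],[-19,43,0,0,0,0,75],[-19,43,0,0,0,0,75],[-19,43,0,0,0,0,75],[-19,43,10,0,0,0,75],[-19,43,20,0,0,0,75],[0,0,20,0,0,-7,75],[0,0,20,0,0,-7,75],[0,0,0,0,0,-7,75],[0,0,0,0,0,0,75]]

```text
time: 15.85
tool_pos: [0.4707, -0.3963, 0.2136]
tool_rot: [-0.001, 0.986, 0.169, -0.001]
contact_force: [-0.6, 0.6, -0.1]
gripper_width: 0.876
grasp_force: 0.0
```

Run:
```python
from h import *
f=manip.grab_frame("wrist"); im=f["image"]; st=manip.state()
import pickle; pickle.dump(f,open("f7.pkl","wb")); print(st["tool_pos"],f["eye"])
T=Ro.from_quat(st["tool_rot"][[1,2,3,0]]).as_matrix(); print(T[:,1])
m=(im.max(2)<60).astype(np.uint8); m[:60]=0
n,l,sts,c=cv2.connectedComponentsWithStats(m)
for i in range(1,n):
    if sts[i,4]>150: print(i,sts[i],c[i])
cv2.imwrite("pics/w6.png",im)
```

```text
[ 0.47091909 -0.39649677  0.21418094] [ 0.54207044 -0.37204513  0.34224076]
[ 3.33447742e-01 -9.42768265e-01 -7.75787411e-04]
1 [ 459   60  100  184 3185] [519.83014129 137.7877551 ]
2 [ 528   60   80  174 4334] [573.74019382 145.64951546]
9 [164  96  22  49 244] [178.85655738 117.5204918 ]
13 [292 104  49  92 727] [314.4264099  142.02475928]
15 [  37  248   87   58 1190] [ 81.46218487 276.96302521]
17 [   58   255   517   145 35595] [315.5357494  351.51998876]
22 [   0  309   79   91 3748] [ 37.85165422 353.39781217]
23 [ 564  312   76   79 1332] [608.12462462 349.84009009]
38 [  0 365  32  35 602] [ 10.53488372 387.3654485 ]
```

View pics/w6.png

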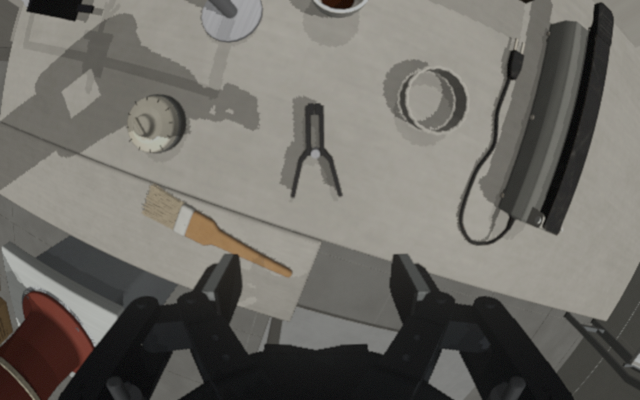

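The clip lies along the tool's axis: pin (315,153), jaw end (315,104), tails (293,196) and (341,195). The brush handle is near the left tail.

Run:
```python
from h import *
import pickle
f=pickle.load(open("f7.pkl","rb")); st=manip.state(); T=Ro.from_quat(st["tool_rot"][[1,2,3,0]]).as_matrix(); p=st["tool_pos"]
for n,u,v,z in [("pin",315,153,.03),("jaw",315.5,103.5,.028),("tailU",293,196,.028),("tailL",341,195,.028),("brushtip",291,274,.012),("tailUb",293,196,.015)]:
    w=wz(f,u,v,z); print(n,np.round(w,4),"tool mm",np.round(T.T@(w-p)*1e3,1))
print(manip.tcp_to_tips)
```

```text
pin [ 0.5018 -0.3852  0.03  ] tool mm [ 33.   -0.2 184.2]
jaw [ 0.5493 -0.3689  0.028 ] tool mm [ 83.2   0.3 186.2]
tailU [ 0.4508 -0.3786  0.028 ] tool mm [-12.9 -23.5 186.2]
tailL [ 0.4688 -0.4259  0.028 ] tool mm [-11.7  27.2 186.2]
brushtip [ 0.3511 -0.4072  0.012 ] tool mm [-116.4  -29.7  202.2]
tailUb [ 0.4471 -0.3788  0.015 ] tool mm [-16.5 -24.5 199.2]
0.014
```

Request:
servo_tool:
  moves:
    - [[2,1,40,0,0,0,80],[0,0,40,0,0,0,80],[0,0,40,0,0,0,80],[0,0,35,0,0,0,80],[0,0,25,0,0,0,80],[0,0,10,0,0,0,80],[0,0,4,0,0,0,80],[0,0,0,0,0,0,80],[0,0,0,0,0,0,60],[0,0,0,0,0,0,55]]

```text
time: 17.15
tool_pos: [0.4737, -0.3973, 0.0217]
tool_rot: [0.001, 0.985, 0.17, 0.0]
contact_force: [0.4, 1.0, 0.9]
gripper_width: 0.647
grasp_force: 0.0
```

Request:
servo_tool:
  moves:
    - [[0,0,0,0,0,0,45],[0,0,0,0,0,0,38],[0,0,0,0,0,0,30],[0,0,0,0,0,0,25],[0,0,0,0,0,0,25],[0,0,0,0,0,0,25],[0,0,0,0,0,0,25]]

```text
time: 18.02
tool_pos: [0.4744, -0.3983, 0.0237]
tool_rot: [0.002, 0.985, 0.17, 0.001]
contact_force: [-2.3, 1.2, 10.6]
gripper_width: 0.345
grasp_force: 58.1
```

Those were my ten pictures, so from here I check numerically. Lifting the clip.

Request:
servo_tool:
  moves:
    - [[0,0,-3,0,0,0,25],[0,0,-8,0,0,0,25],[0,0,-20,0,0,0,25],[0,0,-30,0,0,0,25],[0,0,-30,0,0,0,25],[0,0,-30,0,0,0,25],[0,0,-9,0,0,0,25],[0,0,0,0,0,0,25],[0,0,0,0,0,0,25]]

```text
time: 19.15
tool_pos: [0.4726, -0.3961, 0.149]
tool_rot: [-0.001, 0.985, 0.17, -0.001]
contact_force: [-0.2, 0.3, -1.4]
gripper_width: 0.347
grasp_force: 58.4
```

Run:
```python
from h import *
f=manip.grab_frame("wrist"); g=manip.grab_frame("side"); s=manip.grab_frame("scene"); st=manip.state()
import pickle; pickle.dump((f,g,s),open("f8.pkl","wb")); print(st["tool_pos"],st["gripper_width"],st["grasp_force"])
im=f["image"].max(2)
for v in range(120,300,6): print(v,"".join("#" if x<50 else "+" if x<100 else "." if x<140 else " " for x in im[v,255:380:2]))
```

```text
[ 0.47270195 -0.39625276  0.14908654] 0.346425591010182 58.43413944894564
120 ...+###+#####.                             ########+           
126 ... .##+++###+                            +########.           
132 .... .##++####+                          .########.            
138 ....  .##++####+                        .######+#+             
144 ....   .#+++####+                       +######++.             
150 .....   .##+++###+                     +####+#+#.              
156 ....     .#++++###+                   .#####++++               
162 ....      .#++++###+                 .+###+++++                
168  ...       .+++++###+                +####++++.                
174             .#++++###.              .####++++.                 
180              .#++++###.             ####+++++                  
186               +#++++###+   .+++.   +###+++++                   
192                .#+++####+++++++++++####++++.                   
198                 .#+++####++++.+++++###++++.                    
204                  +######+.        .##++++#+                    
210   
[... 313 characters left out ...]
#####.              
240             .#######                    .#######.              
246 ...      ....+######.                   .#######....           
252       ..+++++#######+                   .#######+++++          
258   .+###++++++#######+.                  .#######+++++++###+    
264 .#####++++++########+.  ...++....       .########+++++++####+  
270 #####+++++++#########.         .........+#########++++++#####+ 
276 ####+++++++##########.          ........+##########++++++######
282 ####++....+##########+         ..........##########+...+++#####
288 ########+.+##########+       ............+#########+.+#########
294 #####################.      .............+#####################
```

Run:
```python
from h import *
import pickle
f,g,s=pickle.load(open("f8.pkl","rb")); im=f["image"].max(2)
for v in range(84,126,3): print(v,"".join("#" if x<50 else "+" if x<100 else "." if x<140 else " " for x in im[v,235:400:2]))
for v in range(184,200,2): print(v,im[v,300:340:2].tolist())
```

```text
84   ...........                                                                     .
87   ..........                                                                      .
90   ..........                                          +++..                       .
93  ..........      .+++.                              +########.                    .
96  ..........   +##++++##.                           +#########.                    .
99 ..........    +#+++++###.                          ############+                   
102 .......... .++####+++###+                         .#############                   
105 ...........+##++##+++####.                        +############+                   
108 ...........+###+###+++###+                        #############.                   
111 ............+##++##++++##+.                      .#############                    
114 ............+###+#+++++###+                      +#######+####+                    
117 .............+##+++#+++##++                       ..+#########.                    
120 .............+###+#####.                             ########+                     
123 ..............+##++####.                            .########+                     
184 [84, 157, 160, 159, 148, 144, 142, 144, 153, 161, 163, 163, 137, 43, 40, 40, 43, 50, 51, 52]
186 [53, 135, 160, 152, 127, 102, 87, 86, 98, 134, 159, 159, 115, 40, 40, 41, 47, 52, 52, 53]
188 [41, 87, 145, 125, 82, 76, 78, 78, 78, 82, 127, 131, 58, 39, 40, 41, 48, 51, 52, 52]
190 [40, 47, 97, 85, 75, 78, 78, 79, 79, 77, 89, 95, 45, 39, 39, 43, 49, 50, 52, 51]
192 [42, 49, 94, 73, 76, 78, 77, 78, 79, 78, 75, 88, 49, 42, 41, 45, 51, 52, 51, 50]
194 [40, 40, 63, 72, 75, 77, 78, 78, 79, 78, 75, 64, 41, 40, 40, 45, 51, 52, 53, 51]
196 [41, 40, 51, 72, 77, 77, 77, 77, 78, 77, 76, 58, 39, 39, 41, 48, 51, 53, 52, 53]
198 [42, 39, 54, 73, 76, 82, 96, 101, 93, 82, 75, 65, 41, 40, 42, 47, 51, 53, 52, 72]
```

Run:
```python
from h import *
import pickle
f,g,s=pickle.load(open("f8.pkl","rb")); st=manip.state(); T=Ro.from_quat(st["tool_rot"][[1,2,3,0]]).as_matrix(); p=st["tool_pos"]
for n,u,v in [("pin",312,191),("Lend",275,94),("Lin",286,112),("Rend",347,91.5),("Rin",333,112),("Lend_in",280,96),("Rend_in",337,96)]:
  for z in(.153,.14,.125): print(n,z,np.round(T.T@(wz(f,u,v,z)-p)*1e3,1))
G=lambda v:"".join("#" if x<50 else "+" if x<100 else "." if x<140 else " " for x in v)
c=proj(g,p); print(c)
im=g["image"].max(2)
for v in range(int(c[1])-16,int(c[1])+26): print(v,G(im[v,int(c[0])-25:int(c[0])+75]))
```

```text
pin 0.153 [42.5 -0.9 -4. ]
pin 0.14 [39.1 -1.   9. ]
pin 0.125 [35.1 -1.2 24.1]
Lend 0.153 [ 82.5 -15.5  -4. ]
Lend 0.14 [ 83.3 -17.1   9. ]
Lend 0.125 [ 84.2 -19.1  24. ]
Lin 0.153 [ 75.1 -11.1  -4. ]
Lin 0.14 [ 75.1 -12.4   9. ]
Lin 0.125 [ 75.1 -13.8  24. ]
Rend 0.153 [83.4 13.1 -4. ]
Rend 0.14 [84.3 14.4  9. ]
Rend 0.125 [85.3 15.9 24. ]
Rin 0.153 [75.   7.6 -4. ]
Rin 0.14 [75.   8.3  9. ]
Rin 0.125 [75.   9.1 24. ]
Lend_in 0.153 [ 81.6 -13.5  -4. ]
Lend_in 0.14 [ 82.3 -14.9   9. ]
Lend_in 0.125 [ 83.1 -16.6  24. ]
Rend_in 0.153 [81.5  9.1 -4. ]
Rend_in 0.14 [82.2 10.   9. ]
Rend_in 0.125 [82.9 11.  24. ]
[275.06455019 242.21568459]
226   ..           ++############++...++++#+.   ....+...++#########++..                          .......
227   .             .+###########++....++##++. ....+++.++##########++..                          .......
228   ..            .+#######+###++.....++##+.....+++++############++.                           .......
229   .             .+###########+++...++###+.....+################+..                           .......
230   ..            .+############+
[... 3212 characters left out ...]
       
261 .                               ............................................                        
262 .                               ............................................                        
263 .                               ...........................................                         
264 .                              ......................................                               
265 .                             ......   .......................                                      
266                               ...      ....................                                         
267                                        ...................
```

Request:
servo_tool:
  moves:
    - [[0,0,0,0,0,7,25],[0,0,0,0,0,7,25],[0,0,0,0,0,7,25],[-6,-20,0,0,0,0,25],[-6,-40,0,0,0,0,25],[-6,-45,0,0,0,0,25],[-6,-45,0,0,0,0,25],[-6,-45,0,0,0,0,25],[0,-45,0,0,0,0,25],[0,-42,0,0,0,0,25],[0,-35,0,0,0,0,25],[0,-20,0,0,0,0,25]]

```text
time: 20.8
tool_pos: [0.451, -0.0575, 0.15]
tool_rot: [-0.0, 1.0, -0.011, -0.001]
contact_force: [0.8, -0.6, -0.2]
gripper_width: 0.35
grasp_force: 58.6
```

Request:
servo_tool:
  moves:
    - [[0,0,10,0,0,0,25],[0,0,12,0,0,0,25],[0,0,7,0,0,0,25],[0,0,0,0,0,0,25],[0,0,0,0,0,0,25]]

```text
time: 21.42
tool_pos: [0.4517, -0.0597, 0.1218]
tool_rot: [0.0, 1.0, -0.013, 0.0]
contact_force: [0.5, 0.2, -0.6]
gripper_width: 0.347
grasp_force: 58.6
```

Run:
```python
from h import *
f=manip.grab_frame("wrist"); g=manip.grab_frame("side"); s=manip.grab_frame("scene"); st=manip.state()
import pickle; pickle.dump((f,g,s),open("f9.pkl","wb")); p=st["tool_pos"]; print(p,st["gripper_width"],st["grasp_force"],f["eye"])
T=Ro.from_quat(st["tool_rot"][[1,2,3,0]]).as_matrix(); print(T)
G=lambda v:"".join("#" if x<50 else "+" if x<100 else "." if x<140 else " " for x in v)
im=f["image"].max(2)
for v in range(50,130,3): print(v,G(im[v,245:385:2]))
c=proj(g,p); print(c, [proj(g,T@np.array([.083,0,z])+p) for z in(-.004,.024)])
im=g["image"].max(2)
for v in range(140,215,2): print(v,G(im[v,245:385]))
```

```text
[ 0.45188913 -0.05947682  0.12223857] 0.3438785597122072 58.55682302310015 [ 0.52718242 -0.0623461   0.2505848 ]
[[ 9.99694728e-01 -2.46883434e-02  9.67269874e-04]
 [-2.46880751e-02 -9.99695161e-01 -2.88395731e-04]
 [ 9.74095025e-04  2.64427660e-04 -9.99999491e-01]]
50                                                                       
53                                                                       
56                                                                       
59                                                                       
62                                                                       
65                                                                       
68                                                                       
71                                                                       
74                                                                       
77                                                                       
80                                                                       
83                 
[... 6056 characters left out ...]
      
206          ..                                                                                       .......+..                                
208          ..                                                                                       ......++..                                
210          ..                                                                                       ..........                                
212          ..                                                                                       .......+...                               
214         ..                                                                                        ...........
```

Run:
```python
from h import *
import pickle
f,g,s=pickle.load(open("f9.pkl","rb")); st=manip.state(); T=Ro.from_quat(st["tool_rot"][[1,2,3,0]]).as_matrix(); p=st["tool_pos"]
def ony(f,u,v,y): e,d=ray(f,u,v); return np.round(e+d*(y-e[1])/d[1],4)
for n,u,v,y in [("plate L top",324,153,-.0603),("plate L bot",326.5,178.5,-.0603),("plate R top",364.5,151.5,-.0627),("jawend near top",309,153,-.075),("jawend near bot",310.5,167,-.075)]: print(n,ony(g,u,v,y))
for n,u,v,z in [("Lend",275,94,.126),("Rend",347,91,.126),("Lin",286,113,.126),("Rin",333,113,.126)]: print(n,np.round(wz(f,u,v,z),4))
c=proj(s,[.572,-.058,.12]); print(c,proj(s,[.535,-.0595,.12]))
G=lambda v:"".join("#" if x<50 else "+" if x<100 else "." if x<140 else " " for x in v)
im=s["image"].max(2); x0=int(c[0])-55
print(x0)
for v in range(int(c[1])-25,int(c[1])+40,2): print(v,G(im[v,x0:x0+110]))
```

```text
plate L top [ 0.5818 -0.0603  0.1307]
plate L bot [ 0.5869 -0.0603  0.0534]
plate R top [ 0.6817 -0.0627  0.132 ]
jawend near top [ 0.5449 -0.075   0.1417]
jawend near bot [ 0.5472 -0.075   0.1007]
Lend [ 0.5349 -0.0465  0.126 ]
Rend [ 0.5353 -0.075   0.126 ]
Lin [ 0.527  -0.0506  0.126 ]
Rin [ 0.5265 -0.0693  0.126 ]
[270.63638166 174.10524961] [258.89273265 177.66835152]
215
149 ####################+................... ....+.                 .++++..  .......      +++++++++....+..........
151 ##############++####++.................. ......                  .+++++....     .     +++++++.     ...       .
153 #+############+++++++++................. ......                   .++.+.......        .++++++.     ....    ...
155 ###############+++.++++........................                   .++.++..   .+...     ..++++.......+.........
157 +################++..++........................                   .++...        ..+...      ........+....   ..
159 .#################++............................                  .++...             .+...         ...........
161 .+################++++...+
[... 2374 characters left out ...]
+++++++++.
203 ......................                              ...........................        ..         ..++++.   ..
205 .....................            ......               ...............       ......                           .
207 ...................           ..++++...                .........               ..+++.                        .
209 ....................      ....... .   ......                   ....              .......                     .
211      ................................+++++...                     ..                .......                  .
213         ..............   ...........   . .                                               ....                .
```

Run:
```python
from h import *
import pickle
f,g,s=pickle.load(open("f9.pkl","rb")); p=manip.state()["tool_pos"]
for n,a,b in [("jaw near bot",(263,188.5),(309.5,167.5)),("jaw near top",(263,179),(309.3,158)),("plate top",(271.5,170.5),(323.5,152)),("plate bot",(273,197),(326,179.5)),("plate far top",(305.5,162),(364.7,151.5)),("jaw far top",(257,175),(305.7,152.5))]:
    t,e=tri(s,a,g,b); print(n,np.round(t,4),round(e,4))
for q in [(.535,-.0465,.126),(.535,-.075,.126),(.535,-.075,.098),(.572,-.06,.131),(.682,-.063,.131)]: print(q,proj(s,q),proj(g,q))
```

```text
jaw near bot [ 0.545  -0.057   0.0855] 0.0027
jaw near top [ 0.5457 -0.0598  0.1151] 0.004
plate top [ 0.5812 -0.0473  0.125 ] 0.0006
plate bot [ 0.5859 -0.0383  0.037 ] 0.0042
plate far top [ 0.6826 -0.0634  0.1309] 0.0027
jaw far top [ 0.5371 -0.0447  0.1231] 0.0019
(0.535, -0.0465, 0.126) [256.36339894 174.11329019] [304.9620257  152.32666491]
(0.535, -0.075, 0.126) [261.5558872  177.40965364] [305.17494499 158.60598605]
(0.535, -0.075, 0.098) [262.38539376 187.04677695] [305.62764934 168.10701788]
(0.572, -0.06, 0.131) [270.72513263 170.58303876] [320.01289419 152.9727669 ]
(0.682, -0.063, 0.131) [304.98760395 161.55262014] [364.6186414  151.90093464]
```

Request:
servo_tool:
  moves:
    - [[4,-3,0,0,0,0,25],[6,0,0,0,0,0,25],[6,0,0,0,0,0,25],[6,0,0,0,0,0,25],[6,0,0,0,0,0,25],[6,0,0,0,0,0,25],[6,0,0,0,0,0,25],[4,0,0,0,0,0,25],[0,0,0,0,0,0,25],[0,0,0,0,0,0,25]]

```text
time: 22.82
tool_pos: [0.4954, -0.0573, 0.1216]
tool_rot: [-0.0, 1.0, -0.012, -0.0]
contact_force: [0.0, -0.6, -0.2]
gripper_width: 0.343
grasp_force: 58.6
```

```bash
cat > look.py <<'E'
from h import *
f=manip.grab_frame("wrist"); g=manip.grab_frame("side"); s=manip.grab_frame("scene"); st=manip.state()
import pickle; pickle.dump((f,g,s),open("f10.pkl","wb")); p=st["tool_pos"]; print(p,st["gripper_width"],st["grasp_force"],st["contact_force"],st["time"])
G=lambda v:"".join("#" if x<50 else "+" if x<100 else "." if x<140 else " " for x in v)
im=f["image"].max(2)
for v in range(15,125,4): print(v,G(im[v,255:375]))
im=g["image"].max(2)
for v in range(144,184,2): print(v,G(im[v,265:375]))
E
python3 look.py
```

```text
[ 0.4954199  -0.05729227  0.12166497] 0.34638338912824035 58.56957017647801 [ 0.29891037  0.26455777 -1.0460162 ] 22.975
15 ........................          .+++++++++++++++++#############+++++++++++++++++.                                     
19 ....................................++++++++++++++++#############+++++++++++++++++......................................
23 ...................................................++###########++......................................................
27 ...................................................++###########++......................................................
31 .........................                           .###########+.        .............................                 
35 ........................                            .###########+.                                                      
39 ........................                            .###########+.                                                      
43 ........................                            .###########+.                                          
[... 4089 characters left out ...]
#########...++...++
172                               .........++++.            .+####################+    .+##############+. ...++++.
174                               ..........++.             .+####################+.    +##############+.      ...
176                              ..........+++..      ......+#####################+.    .###############+.        
178                            ............++++++............+####################+.     ++++++#####+++++.        
180                            ............+............      ...+####+++++.........     ......+####+....         
182                             ...........++++++................+###++.............. .........++###+....
```

Run:
```python
from h import *
import pickle
f,g,s=pickle.load(open("f10.pkl","rb"))
for n,u,v,z in [("edge",314,108.5,.131),("footnear far",314,74,.057),("footnear near",314,89,.057),("Lend",277,94,.126),("Rend",345,91.5,.126),("Lin",286,114,.126),("Rin",333,114,.126)]: print(n,np.round(wz(f,u,v,z),4))
```

```text
edge [ 0.5721 -0.0594  0.131 ]
footnear far [ 0.5945 -0.0595  0.057 ]
footnear near [ 0.585  -0.0593  0.057 ]
Lend [ 0.5786 -0.0448  0.126 ]
Rend [ 0.5789 -0.0717  0.126 ]
Lin [ 0.5704 -0.0482  0.126 ]
Rin [ 0.5698 -0.0668  0.126 ]
```

Request:
servo_tool:
  moves:
    - [[2,1.8,0,0,0,0,25],[4,0,0,0,0,0,25],[4,0,0,0,0,0,25],[2,0,0,0,0,0,25],[0,0,0,0,0,0,25],[0,0,0,0,0,0,25],[0,0,0,0,0,0,25],[0,0,0,0,0,0,25]]

```text
time: 23.98
tool_pos: [0.5075, -0.0594, 0.1217]
tool_rot: [-0.0, 1.0, -0.012, -0.0]
contact_force: [-0.4, -0.8, -0.4]
gripper_width: 0.343
grasp_force: 58.6
```

```bash
python3 look.py | cut -c1-125 | sed -n '1p;12,60p'
python3 - <<'E'
from h import *
import pickle
f,g,s=pickle.load(open("f10.pkl","rb")); im=f["image"].max(2)
G=lambda v:"".join("#" if x<50 else "+" if x<100 else "." if x<140 else " " for x in v)
for v in range(125,180,4): print(v,G(im[v,255:375]))
E
```

```text
[ 0.50751978 -0.05940779  0.12172183] 0.34737177124569285 58.568756576569285 [ 0.43001931  0.09230342 -0.77032171] 24.125
55 ......................                         .+###########+                                                           
59 ......................                         .+###########+                                                           
63 ......................                         .+###########+.                                                          
67 ......................                         .+###########+                                                           
71 .......................                        .+###########+                                                           
75 .......................                        .+###########+                                                           
79 .......................                        .+###########+.                                                          
83 .......................                        .############+.                                             
[... 4580 characters left out ...]
  .+################+.                                     .++###############++                         
161 .......            .++################+                                   ..+#########++####++.                         
165 ........            .++################+.                                 .+###############++.                          
169 ........             ..+################+.                               .+############+##++.                           
173 ........               .++######+########+..                            .+###############++.                            
177 ........                .++#####+#########++.                         ..+###########+#+#++.
```

The plate is centred between the open jaws, with the jaw ends about 18 mm past its edge and no contact. Handing in.

```bash
python3 -c "
from plant import manip
print(manip.job_done())"
```

```text
the job is handed in; nothing more can be done
None
```

I handed the job in at about 24 s: the panel hangs within about 1 mm of the pointer after a 9 cm slide along the rail, and the gripper holds the clip squeezed fully open around its near edge, jaw ends about 18 mm past it and not touching the panel.

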